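# Build up the keyed clamp stand for a glue-up

## Task

Build up the wooden clamp stand on the bench: set the keyed riser block on the base that is screwed to the bench, so that its rib drops fully into the base's groove, then set the cradle with the upturned ends on the riser in the same way. Leave the stack upright and fully seated, with the long sides of the three parts roughly flush.

Things in the scene. Friction and masses are not known exactly. Their poses are not given: they have to be found in the camera images.
- base_notch (a point): Base screwed to the bench, brown wood: 150x76x12 mm foot, on it a block 120 (x) x 50 (y) mm, top 52 mm above the bench. A groove with sloping walls crosses the top along y: 64 mm wide at the mouth, 44 at its floor, 21 deep. Point: centre of the groove's mouth, level with the block's top; x along the block, z up. Half-turn symmetric.
- riser_center (a point): Loose block, same wood, 0.2 kg: body 120 (x) x 50 (y, grip here) x 50 mm, top groove along y like the base's; below, a rib along y 18 mm deep with sloping sides, 60 wide at the body, 43 at its foot, on which it stands. An offcut with a narrow square slot is not it. Point: body centre, 25 below its top, 43 above the rib's foot; z up. Seated, its body rests on the base's top. Half-turn symmetric.
- cradle_center (a point): Loose bar, same wood, 0.23 kg: 150 (x) x 54 (y, grip mid-length) x 40 mm, flat top with ends upturned 19 mm (16 thick); below its middle a rib like the riser's, on which it stands. An offcut bar without upturned ends is not it. Point: bar's centre, 20 below its flat top, 38 above the rib's foot; x along the bar, z up. Seated, the bar rests on the riser's top. Half-turn symmetric.

How it is judged:
On the way:
1. the riser is fully seated in the base's groove (z of riser_center in the frame of base_notch between 0.02 and 0.03 m and x of riser_center in the frame of base_notch between -0.012 and 0.012 m and y of riser_center in the frame of base_notch between -0.018 and 0.018 m and angle between the x axis of riser_center and the x axis of base_notch, either way round below 0.19 rad and angle between riser_center's own z axis and vertical below 0.1 rad), for 0.2 s.
At the end, for the whole second after the job is handed in: The riser sits in the base's groove and the cradle in the riser's groove, each fully down (height within 5 mm), upright (within 0.1 rad), its length in line with the part below within 0.19 rad, and centred on it within 12 mm along its length and 18 mm along the groove (all of step 1 and z of cradle_center in the frame of riser_center between 0.04 and 0.05 m and x of cradle_center in the frame of riser_center between -0.012 and 0.012 m and y of cradle_center in the frame of riser_center between -0.018 and 0.018 m and angle between the x axis of cradle_center and the x axis of riser_center, either way round below 0.19 rad and angle between cradle_center's own z axis and vertical below 0.1 rad); the robot touches nothing.
It also fails if it takes over 54 s, if anything falls off the work surface, if the arm or the gripper's body presses on something with over 40 N, if the wrist force passes 120 N, or if a joint passes its speed limit or range.

## Robot

A 6-joint arm with a two-finger parallel gripper is mounted at the origin on the work surface. World frame = base frame: x ahead of the robot, y to its left, z up, the work surface at z = 0. Lengths are in m, angles in rad, forces in N, time in s.
With the tool pointing down it reaches from about 0.25 to 0.725 m from the base axis. Payload 4 kg.
Tool frame: the origin (TCP) lies on the centre line of the jaws, within the pads' length; the fingertips stand tip_reach ahead of it and the grasp point (between the pads) lies 5 mm behind it (tip_reach is the distance from the TCP to the fingertips, in m); z points along the fingers, y is the direction in which the jaws open and shut (so a half turn about z gives the same grasp; the last joint's range is limited). The gripper opens to 85 mm and grips with 20 to 120 N. Pads are 22 mm wide; open, the fingers measure 114 mm over their backs; the gripper's body (76 mm by 85 mm) begins 54 mm behind the grasp point. The pads swing forward as they close: fully open they stand 13 mm farther back than shut.
Start: joints at [-1.174, 0.241, 0.005, 1.335, 0, 1.571], TCP at [0.193, -0.461, 0.245] pointing down, gripper open.
Joint ranges: [-2.72, 2.72], [-1.05, 1.87], [-1.09, 1.28], [-1.99, 2.15], [-1.42, 1.44], [-3.14, 3.14]. Speed limits (rad/s): [2.79, 2.79, 3.14, 3.14, 3.14, 3.14].

## Interface

Orientations are given as a unit quaternion [x, y, z, w].
In Python, from workcell import * gives the robot as it stands.
- The arm moves only by the tool arm_command, never from a script. Its arguments are lists of equal length, an entry for each row: "translation": the shift along the tool's x, y, z in cm, a list of three; "turn": the turn about the tool's z in rad; "hand": the closure, from 0 (fully open) to 1 (shut). In form: {"translation": [[x, y, z], ...], "turn": [turn, ...], "hand": [hand, ...]}. A call has 1 to 5 rows; each row is the pose to reach, as a shift and turn from the pose commanded when the call began, along the tool's axes at that moment; what a row does not reach only later rows make up. A row lasts 1/12 s, in which the tool goes at most 41.7 mm and 7.16 degrees, less where a joint would pass 70% of its speed; a pose out of reach is approached as far as the arm can. A call with a gripper value outside its range is refused whole. The fingers move at their own pace and stop on an object; the grip force is fixed at half the most. Time passes only in rows, so rows that repeat a pose let the fingers close. It gives the time, the measured TCP pose, the force and the opening at its end, in the units of the state.
- get_obs(): the state, without advancing time (a new reading comes with each control period).
- camera(name): name is "scene" or "side" or "wrist"; returns (picture, depth): 400x640x3 uint8, red, green, blue; 400x640 float32, m along the optical axis (not along the pixel's ray), 0 where there is no reading.
- camera_info(name): a dict with "mtx" (3x3 intrinsics, pixels), "world_to_cam" (4x4, takes a point from world to camera coordinates). Camera axes: x right, y down, z forward; pixel columns grow to the right and rows downward; lengths in m; the calibration is good to about 2 mm. The wrist camera is an equidistant fisheye: a pixel r from the principal point sees the ray r / f radians off the axis. A picture is of the moment at which its call begins: read the wrist's pose just before it. camera_info takes no time and is no camera call; for the wrist camera it gives the pose at the moment of the call.
- job_done(): hands the job in, once; it reports no verdict.
Trained networks look in the newest picture that a camera, given by its name, has taken for a name from the list of things; names that differ only in an ending like _2 or _b are one class to them, and where a whole thing is asked for, a point or a joint stands for the part that bears it (a point fixed in the world has none). Each returns a list of dicts, best first, with "conf" (0 to 1); they miss things now and then, are a little off and sometimes report something else, mostly with a low value. They report only what shows in the picture. A call takes as long as a camera call.
- search_frame(camera, name): "location" ([row, column] in pixels, amid what is visible of it).
- spot_point(camera, name): "location" ([row, column] in pixels: a listed point, or the origin of a listed thing).
The state is a dict: "clock": time; "joint_pos": joint angles; "joint_vel": joint speeds; "tau": joint torques, N m; "eef_pos": TCP position; "tool_rot": TCP orientation; "ft_force": force on the tool from outside, world axes, zero at the start; "ft_torque": the same for the moment, N m; "grip_width": finger opening in m.
Only numpy, scipy, OpenCV 4.12 (cv2) and the standard library are available. Lean on these libraries where they do the work, as an engineer would, in place of code of your own. Each camera call takes 0.05 s, during which the arm holds its last target. There are 200 camera calls.

## Working session

There is one attempt and no reset: what is moved stays moved. The work goes in short steps, Python scripts to look and compute and a tool call to move; the robot and the scene stay as the last step left them, time stands still between calls to the robot, and variables do not carry over. Pictures are saved under pics/ and viewed, about 8 in all and at most 12, crops included, and the job is handed in when it is done.

Besides the shell and the picture viewer there is one more tool, called by a JSON object that holds its "fn" and its "kwargs", one argument or row to a line. arm_command: Moves the arm, as the interface text tells. Its arguments: {"type":"object","properties":{"translation":{"type":"array","items":{"type":"array","items":{"type":"number"}}},"turn":{"type":"array","items":{"type":"number"}},"hand":{"type":"array","items":{"type":"number"}}},"required":["translation","turn","hand"]}

```bash
ls; mkdir -p pics; python3 - <<'E'
from workcell import *
import cv2,numpy as np
o=get_obs();print({k:np.round(v,3).tolist() for k,v in o.items()})
for n in("scene","side"):
    p,d=camera(n);np.savez(f"pics/{n}0.npz",p=p,d=d);cv2.imwrite(f"pics/{n}0.png",p[:,:,::-1])
    i=camera_info(n);print(n,np.round(i["mtx"],1).tolist(),np.round(i["world_to_cam"],3).tolist())
    for t in("base_notch","riser_center","cradle_center"):
        for r in spot_point(n,t)[:3]:
            r0,c0=map(int,np.round(r["location"]));z=float(d[r0,c0])
            P=np.linalg.inv(i["world_to_cam"])@np.r_[np.linalg.inv(i["mtx"])@[c0,r0,1]*z,1]
            print(t,r0,c0,round(r["conf"],2),np.round(P[:3],3))
E
```

```text
pics
{'clock': 0.0, 'joint_pos': [-1.174, 0.241, 0.004, 1.335, -0.0, 1.571], 'joint_vel': [0.001, 0.0, 0.0, -0.001, -0.0, 0.002], 'tau': [0.0, -37.233, 25.24, 0.017, 0.0, 0.0], 'eef_pos': [0.193, -0.461, 0.244], 'tool_rot': [0.98, 0.197, -0.0, -0.001], 'ft_force': [0.361, -0.205, 0.371], 'ft_torque': [-0.039, -0.015, 0.019], 'grip_width': 0.085}
scene [[515.8, 0.0, 322.6], [0.0, 515.8, 190.0], [0.0, 0.0, 1.0]] [[0.652, 0.758, 0.007, -0.38], [0.567, -0.482, -0.668, -0.242], [-0.503, 0.439, -0.744, 1.49], [0.0, 0.0, 0.0, 1.0]]
base_notch 186 280 0.58 [ 0.438 -0.012  0.032]
riser_center 202 403 0.65 [0.673 0.166 0.048]
cradle_center 275 279 0.65 [ 0.65  -0.175  0.057]
cradle_center 202 403 0.16 [0.673 0.166 0.048]
side [[442.8, 0.0, 324.0], [0.0, 442.8, 195.7], [0.0, 0.0, 1.0]] [[-0.998, -0.066, 0.021, 0.534], [-0.06, 0.673, -0.737, 0.076], [0.035, -0.736, -0.676, 0.907], [0.0, 0.0, 0.0, 1.0]]
base_notch 191 363 0.63 [ 0.457 -0.049  0.035]
riser_center 264 246 0.96 [0.661 0.174 0.047]
cradle_center 153 285 0.58 [ 0.633 -0.133  0.059]
```

View pics/scene0.png

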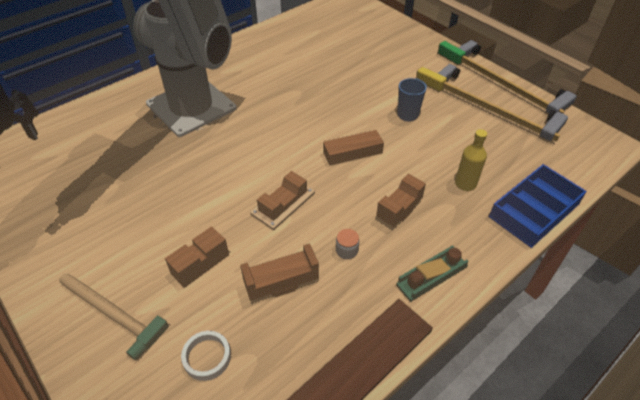

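View pics/side0.png

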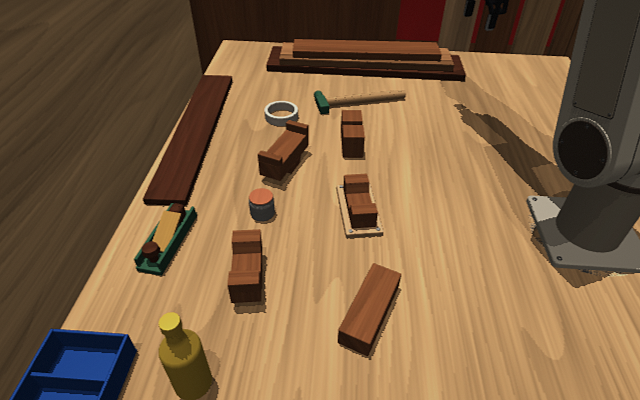

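Scene picture: base at about row 195, col 282; riser at row 200, col 401; cradle at row 273, col 281. The slot offcut is at (255, 198) and the plain bar at (147, 353). The networks agree with this. Next I fit poses from depth.

```bash
cat > h.py <<'E'
from workcell import *
import cv2,numpy as np
def cloud(n,d):
    i=camera_info(n);K=i["mtx"];v,u=np.nonzero(d>0);z=d[v,u]
    c=np.stack([(u-K[0,2])/K[0,0]*z,(v-K[1,2])/K[1,1]*z,z],1)
    W=np.linalg.inv(i["world_to_cam"]);return c@W[:3,:3].T+W[:3,3]
def fit(P,c,r,z0,z1):
    m=(np.hypot(*(P[:,:2]-c).T)<r)&(P[:,2]>z0)&(P[:,2]<z1);Q=P[m]
    (x,y),(w,h),a=cv2.minAreaRect((Q[:,:2]*1000).astype(np.float32))
    if w<h:a-=90;w,h=h,w
    return len(Q),np.round([x,y,w,h],1),round(a,1),"medz",np.round(np.median(Q[:,2])*1000,1)
E
python3 - <<'E'
from h import *
C={n:cloud(n,np.load(f"pics/{n}0.npz")["d"]) for n in("scene","side")}
C["both"]=np.vstack(list(C.values()))
for t,c,r,zs in(("base",(.445,-.03),.085,[(.025,.048),(.046,.06)]),("riser",(.667,.17),.085,[(.03,.06),(.063,.075)]),("cradle",(.642,-.155),.1,[(.03,.055),(.053,.065),(.070,.085)])):
  for z in zs:
    for n in C:print(t,z,n,*fit(C[n],c,r,*z))
E
```

```text
base (0.025, 0.048) scene 639 [466.6 -27.8 121.3  53.3] -79.6 medz 32.7
base (0.025, 0.048) side 711 [466.  -24.  124.8  50.6] -79.9 medz 33.3
base (0.025, 0.048) both 1350 [466.1 -25.  127.   53.3] -79.6 medz 33.0
base (0.046, 0.06) scene 492 [465.5 -26.8 124.   53.2] -80.0 medz 52.1
base (0.046, 0.06) side 607 [466.1 -24.3 124.4  50.7] -79.6 medz 52.3
base (0.046, 0.06) both 1099 [465.3 -25.6 126.5  53.2] -80.0 medz 52.2
riser (0.03, 0.06) scene 703 [663.9 167.8 123.   52.4] -81.3 medz 47.7
riser (0.03, 0.06) side 1079 [662.5 173.4 120.9  50.5] -81.4 medz 48.1
riser (0.03, 0.06) both 1782 [663.3 169.9 127.8  52.3] -82.0 medz 48.0
riser (0.063, 0.075) scene 496 [662.9 168.9 123.8  52.5] -81.8 medz 68.4
riser (0.063, 0.075) side 935 [662.6 172.1 122.8  50.1] -81.4 medz 68.5
riser (0.063, 0.075) both 1431 [662.7 170.2 126.5  52.5] -81.8 medz 68.5
cradle (0.03, 0.055) scene 506 [ 640.5 -166.5  149.8   56.6] 70.3 medz 42.8
cradle (0.03, 0.055) side 437 [ 638.5 -159.9  149.5   54.1] 69.0 medz 42.8
cradle (0.03, 0.055) both 943 [ 640.5 -163.4  155.6   58.7] 70.4 medz 42.8
cradle (0.053, 0.065) scene 1416 [ 640.2 -166.5  149.3   57.9] 70.5 medz 58.6
cradle (0.053, 0.065) side 804 [ 640.4 -160.2  147.8   56. ] 70.7 medz 58.9
cradle (0.053, 0.065) both 2220 [ 640.6 -163.8  154.5   59. ] 70.6 medz 58.7
cradle (0.07, 0.085) scene 404 [ 640.1 -165.9  150.2   57.1] 70.8 medz 77.3
cradle (0.07, 0.085) side 321 [ 640.2 -161.8  152.1   54.9] 70.4 medz 76.9
cradle (0.07, 0.085) both 725 [ 641.  -163.7  155.1   57.6] 70.5 medz 77.1
```

```bash
cat >> h.py <<'E'
from scipy.spatial.transform import Rotation as R
def togo(p,yaw,z):
    "shift (cm) in tool axes and turn (rad) to xy p (m), tool y at yaw deg, TCP height z"
    o=get_obs();M=R.from_quat(o["tool_rot"]).as_matrix();d=M.T@(np.r_[p,z]-o["eef_pos"])*100
    y=np.degrees(np.arctan2(M[1,1],M[0,1]));t=(y-yaw+90)%180-90
    print("pos",np.round(o["eef_pos"],4),"yaw",round(y,1),"tilt",np.round(np.degrees(np.arccos(-M[2,2])),2),"shift cm",np.round(d,2),"turn",round(np.radians(t),3),"F",np.round(o["ft_force"],1),"w",round(o["grip_width"],4),"t",round(o["clock"],2))
E
python3 - <<'E'
from h import *
import workcell
print([ (k,v) for k,v in vars(workcell).items() if not k.startswith('_')and not callable(v)][:20])
togo((.6627,.170),8.4,.2)
E
```

```text
[('tip_reach', 0.014)]
pos [ 0.1932 -0.4611  0.2452] yaw -67.3 tilt 0.02 shift cm [ 67.69 -40.06   4.53] turn -1.321 F [ 0.  -0.5  0.5] w 0.0855 t 0.4
```

```bash
cat >> h.py <<'E'
def plan(p,yaw,z,n):
    "n chained calls, equal world steps and turns"
    o=get_obs();r=R.from_quat(o["tool_rot"]);M=r.as_matrix();s=(np.r_[p,z]-o["eef_pos"])*100/n
    y=np.degrees(np.arctan2(M[1,1],M[0,1]));t=np.radians((y-yaw+90)%180-90)/n
    for k in range(n):
        print("shift",np.round((r*R.from_rotvec([0,0,t*k])).as_matrix().T@s,2),"turn",round(t,3))
E
python3 - <<'E'
from h import *
plan((.6627,.170),8.4,.2,4)
E
```

```text
shift [ 16.92 -10.01   1.13] turn -0.33
shift [19.26 -3.99  1.13] turn -0.33
shift [19.51  2.47  1.13] turn -0.33
shift [17.65  8.66  1.13] turn -0.33
```

{"fn": "arm_command", "kwargs": {
  "translation": [
    [3.4,-2,0.2],
    [6.8,-4,0.45],
    [10.2,-6,0.7],
    [13.5,-8,0.9],
    [16.9,-10,1.1]
  ],
  "turn": [-0.066,-0.132,-0.198,-0.264,-0.33],
  "hand": [0,0,0,0,0]
}}

```text
clock: 0.82
eef_pos: [0.311, -0.3022, 0.2343]
tool_rot: [0.934, 0.356, 0.0, 0.0]
ft_force: [0.6, 0.3, -0.3]
grip_width: 0.0854
```

{"fn": "arm_command", "kwargs": {
  "translation": [
    [3.85,-0.8,0.2],
    [7.7,-1.6,0.45],
    [11.55,-2.4,0.7],
    [15.4,-3.2,0.9],
    [19.25,-4,1.1]
  ],
  "turn": [-0.066,-0.132,-0.198,-0.264,-0.33],
  "hand": [0,0,0,0,0]
}}

```text
clock: 1.23
eef_pos: [0.4286, -0.1441, 0.2235]
tool_rot: [0.863, 0.506, 0.0, 0.0]
ft_force: [1.0, -0.5, 0.6]
grip_width: 0.0851
```

{"fn": "arm_command", "kwargs": {
  "translation": [
    [3.9,0.5,0.2],
    [7.8,1,0.45],
    [11.7,1.5,0.7],
    [15.6,2,0.9],
    [19.5,2.5,1.1]
  ],
  "turn": [-0.066,-0.132,-0.198,-0.264,-0.33],
  "hand": [0,0,0,0,0]
}}

```text
clock: 1.65
eef_pos: [0.5462, 0.0136, 0.2122]
tool_rot: [0.768, 0.641, 0.0, 0.0]
ft_force: [0.3, -1.1, -0.6]
grip_width: 0.0854
```

{"fn": "arm_command", "kwargs": {
  "translation": [
    [3.6,1.7,0.2],
    [7.1,3.4,0.45],
    [10.6,5.2,0.7],
    [14.1,6.9,0.9],
    [17.6,8.7,1.1]
  ],
  "turn": [-0.066,-0.132,-0.198,-0.264,-0.33],
  "hand": [0,0,0,0,0]
}}

```text
clock: 2.07
eef_pos: [0.6638, 0.1706, 0.201]
tool_rot: [0.652, 0.758, -0.0, -0.0]
ft_force: [1.8, 0.3, 0.5]
grip_width: 0.0854
```

```bash
python3 - <<'E'
from h import *
togo((.6627,.170),8.4,.036)
p,d=camera("wrist");cv2.imwrite("pics/w1.png",p[:,:,::-1])
E
```

```text
pos [0.6638 0.1706 0.201 ] yaw 8.6 tilt 0.01 shift cm [-0.04 -0.11 16.5 ] turn 0.003 F [1.8 0.3 0.5] w 0.0854 t 2.07
```

View pics/w1.png

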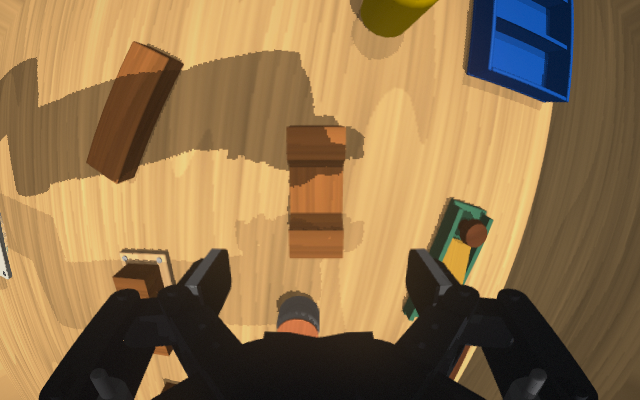

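The wrist view shows the riser (rows 125–258, cols 288–345) midway between the fingers, square to them. I descend and grip.

{"fn": "arm_command", "kwargs": {
  "translation": [
    [0,-0.1,4],
    [0,-0.1,8],
    [0,-0.1,12],
    [0,-0.1,15],
    [0,-0.1,16.5]
  ],
  "turn": [0,0,0,0,0],
  "hand": [0,0,0,0,0]
}}

```text
clock: 2.53
eef_pos: [0.6584, 0.1677, 0.0302]
tool_rot: [0.654, 0.757, -0.004, -0.003]
ft_force: [-1.0, -0.2, -0.3]
grip_width: 0.0854
```

{"fn": "arm_command", "kwargs": {
  "translation": [
    [0,0,0],
    [0,0,0],
    [0,0,0],
    [0,0,0],
    [0,0,0]
  ],
  "turn": [0,0,0,0,0],
  "hand": [0,1,1,1,1]
}}

```text
clock: 2.95
eef_pos: [0.6641, 0.1691, 0.0396]
tool_rot: [0.654, 0.757, 0.002, 0.002]
ft_force: [0.9, -0.0, -0.7]
grip_width: 0.0489
```

{"fn": "arm_command", "kwargs": {
  "translation": [
    [0,0,0],
    [0,0,0],
    [0,0,0],
    [0,0,0],
    [0,0,0]
  ],
  "turn": [0,0,0,0,0],
  "hand": [1,1,1,1,1]
}}

```text
clock: 3.37
eef_pos: [0.6641, 0.1691, 0.0394]
tool_rot: [0.654, 0.757, 0.002, 0.002]
ft_force: [0.4, -0.6, 7.1]
grip_width: 0.0489
```

{"fn": "arm_command", "kwargs": {
  "translation": [
    [0,0,-1],
    [0,0,-3],
    [0,0,-6],
    [0,0,-8],
    [0,0,-9]
  ],
  "turn": [0,0,0,0,0],
  "hand": [1,1,1,1,1]
}}

```text
clock: 3.78
eef_pos: [0.6636, 0.1691, 0.1304]
tool_rot: [0.654, 0.757, 0.002, 0.001]
ft_force: [0.7, 0.3, -2.2]
grip_width: 0.0485
```

```bash
python3 - <<'E'
from h import *
o=get_obs();c=o["eef_pos"][:2];zz=o["eef_pos"][2]
togo((.4655,-.0255),10,.13);plan((.4655,-.0255),10,.13,2)
for n in("scene","side"):
    p,d=camera(n);P=cloud(n,d)
    b=.029-.0 # body top above TCP
    for lo,hi in((-.02,.02),(.02,.045)):
        print(n,*fit(P,c,.085,zz+lo,zz+hi))
    cv2.imwrite(f"pics/{n}1.png",p[:,:,::-1])
E
```

```text
pos [0.6636 0.1691 0.1304] yaw 8.4 tilt 0.3 shift cm [-16.37 -22.43  -0.08] turn -0.028 F [ 0.7  0.3 -2.2] w 0.0485 t 3.78
shift [ -8.18 -11.21  -0.04] turn -0.014
shift [ -8.02 -11.33  -0.04] turn -0.014
scene 747 [668.9 155.8 104.3  77.2] -67.6 medz 138.2
scene 564 [672.  159.1 105.5  99.9] 44.0 medz 160.0
side 1423 [662.7 188.2  91.9  76.2] -82.2 medz 139.5
side 1100 [666.6 186.6  99.7  97.1] 66.4 medz 160.7
```

{"fn": "arm_command", "kwargs": {
  "translation": [
    [-1.5,-2,0],
    [-3.5,-4.7,0],
    [-5.5,-7.4,0],
    [-7,-9.5,0],
    [-8.2,-11.2,0]
  ],
  "turn": [0,0,-0.014,-0.014,-0.014],
  "hand": [1,1,1,1,1]
}}

```text
clock: 4.3
eef_pos: [0.5596, 0.0696, 0.124]
tool_rot: [0.649, 0.761, -0.002, -0.002]
ft_force: [-0.1, -0.4, -1.0]
grip_width: 0.0489
```

{"fn": "arm_command", "kwargs": {
  "translation": [
    [-2,-2.8,0],
    [-4.2,-5.9,0],
    [-6.2,-8.7,0],
    [-7.5,-10.6,0],
    [-8,-11.3,0]
  ],
  "turn": [0,0,-0.014,-0.014,-0.014],
  "hand": [1,1,1,1,1]
}}

```text
clock: 4.72
eef_pos: [0.4595, -0.0275, 0.1243]
tool_rot: [0.644, 0.765, -0.002, -0.002]
ft_force: [-0.2, 0.3, -2.6]
grip_width: 0.0486
```

```bash
python3 - <<'E'
from h import *
togo((.4655,-.0255),10,.095)
for n in("scene","side"):
    p,d=camera(n);cv2.imwrite(f"pics/{n}2.png",cv2.resize(p[120:270,200:440,::-1],None,fx=3,fy=3))
E
```

```text
pos [ 0.4595 -0.0275  0.1243] yaw 9.8 tilt 0.38 shift cm [0.09 0.64 2.93] turn -0.003 F [-0.2  0.3 -2.6] w 0.0486 t 4.72
```

View pics/side2.png

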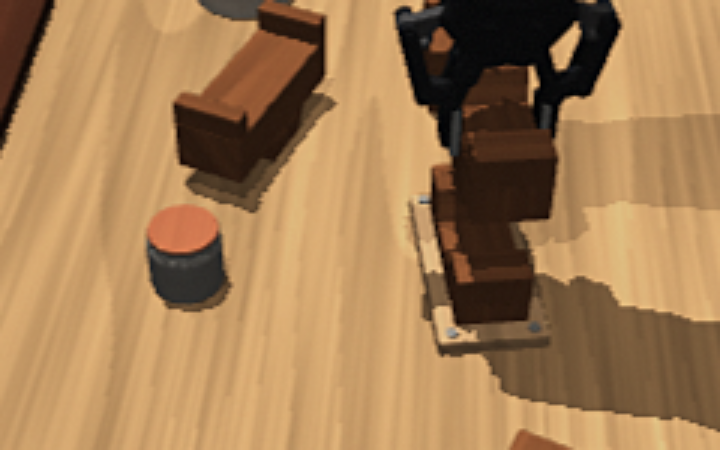

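The side crop shows the riser held level over the base, about 6 mm to the right (toward −x), which matches the numbers. I correct that and let it settle.

{"fn": "arm_command", "kwargs": {
  "translation": [
    [0.1,0.3,0],
    [0.1,0.6,1],
    [0.1,0.6,2],
    [0.1,0.6,2],
    [0.1,0.6,2]
  ],
  "turn": [0,0,0,0,0],
  "hand": [1,1,1,1,1]
}}

```text
clock: 5.23
eef_pos: [0.4703, -0.0228, 0.105]
tool_rot: [0.642, 0.766, -0.001, -0.001]
ft_force: [-0.8, -0.5, -3.0]
grip_width: 0.0489
```

```bash
python3 - <<'E'
from h import *
togo((.4655,-.0255),10,.073)
print(camera_info("wrist")["mtx"])
p,d=camera("wrist");cv2.imwrite("pics/w3.png",p[:,:,::-1])
togo((.4655,-.0255),10,.073)
E
```

```text
pos [ 0.4703 -0.0228  0.105 ] yaw 10.1 tilt 0.13 shift cm [-0.19 -0.51  3.21] turn 0.001 F [-0.8 -0.5 -3. ] w 0.0489 t 5.23
[[309.70691629   0.         318.04347211]
 [  0.         309.70691629 202.07790763]
 [  0.           0.           1.        ]]
pos [ 0.4706 -0.023   0.1057] yaw 10.0 tilt 0.06 shift cm [-0.16 -0.54  3.27] turn 0.001 F [ 0.  -0.4 -2.4] w 0.0488 t 5.28
```

View pics/w3.png

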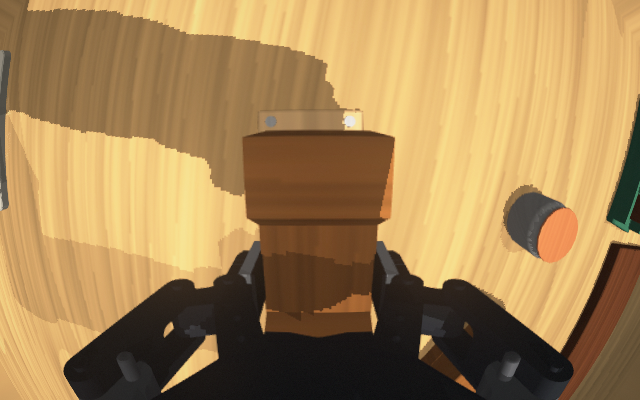

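The wrist view shows the riser level in the jaws, with the base foot's edge beyond it parallel to it (row 120). I correct 5 mm and lower.

{"fn": "arm_command", "kwargs": {
  "translation": [
    [-0.1,-0.3,0],
    [-0.15,-0.5,0.5],
    [-0.15,-0.5,1],
    [-0.15,-0.5,1.5],
    [-0.15,-0.5,1.5]
  ],
  "turn": [0,0,0,0,0],
  "hand": [1,1,1,1,1]
}}

```text
clock: 5.7
eef_pos: [0.4646, -0.0261, 0.0902]
tool_rot: [0.643, 0.766, -0.001, -0.001]
ft_force: [-0.2, 0.0, -2.0]
grip_width: 0.0487
```

{"fn": "arm_command", "kwargs": {
  "translation": [
    [0,0,0],
    [0,0,0.4],
    [0,0,0.8],
    [0,0,0.8],
    [0,0,0.8]
  ],
  "turn": [0,0,0,0,0],
  "hand": [1,1,1,1,1]
}}

```text
clock: 6.12
eef_pos: [0.4652, -0.026, 0.083]
tool_rot: [0.643, 0.766, -0.0, -0.0]
ft_force: [0.2, 0.6, -1.7]
grip_width: 0.0487
```

{"fn": "arm_command", "kwargs": {
  "translation": [
    [0,0,0.3],
    [0,0,0.6],
    [0,0,0.9],
    [0,0,0.9],
    [0,0,0.9]
  ],
  "turn": [0,0,0,0,0],
  "hand": [1,1,1,1,1]
}}

```text
clock: 6.53
eef_pos: [0.4652, -0.026, 0.074]
tool_rot: [0.643, 0.766, -0.0, -0.0]
ft_force: [-0.7, -1.1, -2.4]
grip_width: 0.049
```

{"fn": "arm_command", "kwargs": {
  "translation": [
    [0,0,0.1],
    [0,0,0.1],
    [0,0,0.1],
    [0,0,0.1],
    [0,0,0.1]
  ],
  "turn": [0,0,0,0,0],
  "hand": [1,1,0.3,0,0]
}}

```text
clock: 6.95
eef_pos: [0.4659, -0.0261, 0.0736]
tool_rot: [0.643, 0.766, 0.0, 0.0]
ft_force: [-0.7, 0.1, 1.2]
grip_width: 0.0809
```

{"fn": "arm_command", "kwargs": {
  "translation": [
    [0,0,0],
    [0,0,0],
    [0,0,-3],
    [0,0,-6],
    [0,0,-10]
  ],
  "turn": [0,0,0,0,0],
  "hand": [0,0,0,0,0]
}}

```text
clock: 7.37
eef_pos: [0.4635, -0.0259, 0.1724]
tool_rot: [0.643, 0.766, -0.002, -0.002]
ft_force: [1.1, 0.0, -0.9]
grip_width: 0.0857
```

```bash
python3 - <<'E'
from h import *
togo((.6402,-.1635),-19.4,.2);plan((.6402,-.1635),-19.4,.18,2)
E
```

```text
pos [ 0.4635 -0.0259  0.1724] yaw 10.0 tilt 0.31 shift cm [-16.6   15.    -2.86] turn 0.513 F [ 1.1  0.  -0.9] w 0.0857 t 7.37
shift [-8.3   7.51 -0.43] turn 0.256
shift [-6.13  9.37 -0.43] turn 0.256
```

{"fn": "arm_command", "kwargs": {
  "translation": [
    [-2,1.8,-1],
    [-4,3.6,-1],
    [-6,5.4,-1],
    [-8.3,7.5,-1],
    [-8.3,7.5,-1]
  ],
  "turn": [0.06,0.12,0.18,0.256,0.256],
  "hand": [0,0,0,0,0]
}}

```text
clock: 7.78
eef_pos: [0.5577, -0.0979, 0.1829]
tool_rot: [0.737, 0.676, 0.001, 0.002]
ft_force: [0.6, -0.0, 0.3]
grip_width: 0.0853
```

{"fn": "arm_command", "kwargs": {
  "translation": [
    [-2,3,0],
    [-4,6,0],
    [-6.1,9.4,0],
    [-6.1,9.4,0],
    [-6.1,9.4,0]
  ],
  "turn": [0.08,0.16,0.256,0.256,0.256],
  "hand": [0,0,0,0,0]
}}

```text
clock: 8.2
eef_pos: [0.6428, -0.1643, 0.1804]
tool_rot: [0.816, 0.578, -0.001, -0.001]
ft_force: [-0.6, 1.6, 0.2]
grip_width: 0.0854
```

```bash
python3 - <<'E'
from h import *
C={}
for n in("scene","side"):
    p,d=camera(n);C[n]=cloud(n,d);cv2.imwrite(f"pics/{n}4.png",p[:,:,::-1])
for n in C:
    for z in((.095,.108),(.06,.095),(.046,.056)):print("stack",z,n,*fit(C[n],(.4655,-.0255),.085,*z))
    print("cradle",*fit(C[n],(.640,-.1635),.095,.07,.085))
togo((.6402,-.1635),-19.4,.04)
p,d=camera("wrist");cv2.imwrite("pics/w4.png",p[:,:,::-1])
s=cv2.imread("pics/side4.png")[100:300,220:460];w=cv2.imread("pics/w4.png")
cv2.imwrite("pics/m4.png",np.vstack([cv2.resize(s,(480,400))[:, :],cv2.resize(w,(480,300))[:200]]))
E
```

```text
stack (0.095, 0.108) scene 144 [465.4  19.6  38.8  33.7] 9.5 medz 102.1
stack (0.06, 0.095) scene 135 [481.6  16.3  42.7   9.1] -81.9 medz 79.1
stack (0.046, 0.056) scene 26 [483.2  18.   38.7   3.1] -78.3 medz 49.4
cradle 397 [ 640.4 -166.1  150.    55.7] 70.5 medz 77.4
stack (0.095, 0.108) side 668 [466.6 -22.7 123.8  51. ] -80.0 medz 102.3
stack (0.06, 0.095) side 883 [466.5 -21.  120.9  50.5] -80.0 medz 81.9
stack (0.046, 0.056) side 110 [485.1 -11.3 129.3  46.6] -56.8 medz 50.4
cradle 322 [ 639.6 -162.3  154.2   55.3] 70.9 medz 77.0
pos [ 0.6415 -0.1628  0.1826] yaw -19.3 tilt 0.13 shift cm [-0.11 -0.07 14.26] turn 0.001 F [-0.9 -0.6  0.4] w 0.0853 t 8.3
```

View pics/m4.png

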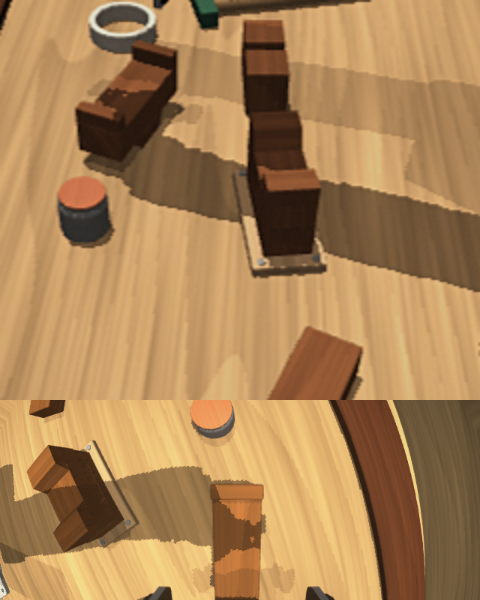

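The side crop (top) shows the riser fully down on the base; depth puts its top at 102 mm, as expected. The wrist view (bottom) shows the cradle centred between the fingers. I descend and grip.

{"fn": "arm_command", "kwargs": {
  "translation": [
    [-0.1,-0.1,4],
    [-0.1,-0.1,8],
    [-0.1,-0.1,11],
    [-0.1,-0.1,13],
    [-0.1,-0.1,14]
  ],
  "turn": [0,0,0,0,0],
  "hand": [0,0,0,0,0]
}}

```text
clock: 8.77
eef_pos: [0.638, -0.1622, 0.0409]
tool_rot: [0.816, 0.579, -0.002, -0.002]
ft_force: [-1.2, 0.1, -0.2]
grip_width: 0.0855
```

{"fn": "arm_command", "kwargs": {
  "translation": [
    [0,0,0.2],
    [0,0,0.2],
    [0,0,0.2],
    [0,0,0.2],
    [0,0,0.2]
  ],
  "turn": [0,0,0,0,0],
  "hand": [0,0,1,1,1]
}}

```text
clock: 9.18
eef_pos: [0.6419, -0.164, 0.0439]
tool_rot: [0.816, 0.578, 0.001, 0.001]
ft_force: [-2.3, 0.4, 1.3]
grip_width: 0.0526
```

{"fn": "arm_command", "kwargs": {
  "translation": [
    [0,0,0],
    [0,0,0],
    [0,0,0],
    [0,0,0],
    [0,0,0]
  ],
  "turn": [0,0,0,0,0],
  "hand": [1,1,1,1,1]
}}

```text
clock: 9.6
eef_pos: [0.6423, -0.1641, 0.0439]
tool_rot: [0.816, 0.578, 0.001, 0.001]
ft_force: [-2.0, 0.6, 6.3]
grip_width: 0.0531
```

{"fn": "arm_command", "kwargs": {
  "translation": [
    [0,0,-1.5],
    [0,0,-4.5],
    [0,0,-8],
    [0,0,-11],
    [0,0,-13]
  ],
  "turn": [0,0,0,0,0],
  "hand": [1,1,1,1,1]
}}

```text
clock: 10.02
eef_pos: [0.6423, -0.1643, 0.1753]
tool_rot: [0.816, 0.578, 0.002, 0.002]
ft_force: [0.3, 0.2, -3.1]
grip_width: 0.0532
```

```bash
python3 - <<'E'
from h import *
togo((.466,-.0255),10,.17);plan((.466,-.0255),10,.17,2)
E
```

```text
pos [ 0.6423 -0.1643  0.1753] yaw -19.4 tilt 0.28 shift cm [  7.25 -21.24   0.43] turn -0.513 F [ 0.3  0.2 -3.1] w 0.0532 t 10.02
shift [  3.62 -10.62   0.22] turn -0.256
shift [ 6.2  -9.36  0.22] turn -0.256
```

{"fn": "arm_command", "kwargs": {
  "translation": [
    [0.7,-2,-0.5],
    [1.6,-4.7,-0.5],
    [2.5,-7.4,-0.5],
    [3.3,-9.6,-0.5],
    [3.6,-10.6,-0.5]
  ],
  "turn": [-0.05,-0.1,-0.16,-0.22,-0.256],
  "hand": [1,1,1,1,1]
}}

```text
clock: 10.43
eef_pos: [0.5503, -0.093, 0.1765]
tool_rot: [0.734, 0.679, -0.0, -0.001]
ft_force: [-0.7, 0.8, -3.4]
grip_width: 0.0531
```

{"fn": "arm_command", "kwargs": {
  "translation": [
    [1.8,-2.7,0],
    [3.7,-5.6,0],
    [5.2,-7.8,0],
    [6,-9,0],
    [6.2,-9.4,0]
  ],
  "turn": [-0.05,-0.1,-0.16,-0.22,-0.256],
  "hand": [1,1,1,1,1]
}}

```text
clock: 10.85
eef_pos: [0.4619, -0.0239, 0.1765]
tool_rot: [0.641, 0.767, -0.0, -0.001]
ft_force: [-1.5, -0.1, -2.4]
grip_width: 0.0528
```

{"fn": "arm_command", "kwargs": {
  "translation": [
    [0,0,0],
    [0,0,0],
    [0,0,0],
    [0,0,0],
    [0,0,0]
  ],
  "turn": [0,0,0,0,0],
  "hand": [1,1,1,1,1]
}}

```text
clock: 11.27
eef_pos: [0.465, -0.0257, 0.1762]
tool_rot: [0.643, 0.766, 0.0, 0.0]
ft_force: [0.7, -0.4, -3.0]
grip_width: 0.0535
```

```bash
python3 - <<'E'
from h import *
togo((.466,-.0255),10,.128)
p,d=camera("side");cv2.imwrite("pics/side5.png",cv2.resize(p[60:260,260:460,::-1],None,fx=2.5,fy=2.5))
togo((.466,-.0255),10,.128)
E
```

```text
pos [ 0.465  -0.0257  0.1762] yaw 9.9 tilt 0.0 shift cm [0.   0.11 4.82] turn -0.002 F [ 0.7 -0.4 -3. ] w 0.0535 t 11.27
pos [ 0.4649 -0.0257  0.1761] yaw 9.9 tilt 0.01 shift cm [-0.    0.11  4.81] turn -0.001 F [ 1.1  0.1 -2.1] w 0.0526 t 11.32
```

View pics/side5.png

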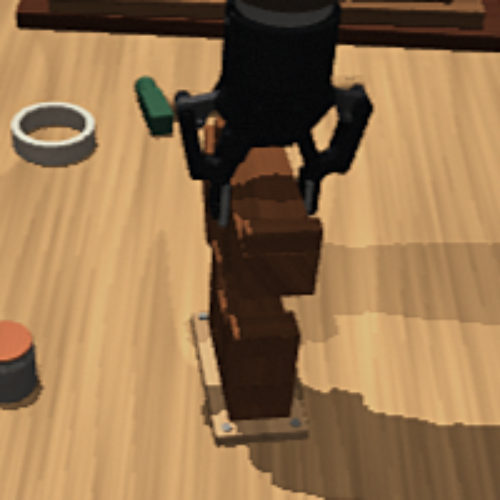

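The side crop shows the cradle held level and in line over the riser. I lower it.

{"fn": "arm_command", "kwargs": {
  "translation": [
    [0,0.1,1],
    [0,0.1,2],
    [0,0.1,3],
    [0,0.1,3.5],
    [0,0.1,3.5]
  ],
  "turn": [0,0,0,0,0],
  "hand": [1,1,1,1,1]
}}

```text
clock: 11.73
eef_pos: [0.4643, -0.0252, 0.1394]
tool_rot: [0.643, 0.766, -0.001, -0.001]
ft_force: [-0.7, -0.1, -2.5]
grip_width: 0.0531
```

{"fn": "arm_command", "kwargs": {
  "translation": [
    [0,0,0],
    [0,0,0.3],
    [0,0,0.6],
    [0,0,0.9],
    [0,0,0.9]
  ],
  "turn": [0,0,0,0,0],
  "hand": [1,1,1,1,1]
}}

```text
clock: 12.15
eef_pos: [0.4651, -0.0251, 0.1319]
tool_rot: [0.643, 0.766, -0.0, -0.0]
ft_force: [0.2, -0.0, -2.2]
grip_width: 0.053
```

{"fn": "arm_command", "kwargs": {
  "translation": [
    [0,0,0],
    [0,0,0.2],
    [0,0,0.4],
    [0,0,0.4],
    [0,0,0.4]
  ],
  "turn": [0,0,0,0,0],
  "hand": [1,1,1,1,1]
}}

```text
clock: 12.57
eef_pos: [0.4655, -0.0248, 0.1283]
tool_rot: [0.643, 0.766, 0.0, -0.0]
ft_force: [0.5, 1.2, -2.8]
grip_width: 0.053
```

{"fn": "arm_command", "kwargs": {
  "translation": [
    [0,0,0.1],
    [0,0,0.1],
    [0,0,0.1],
    [0,0,0.1],
    [0,0,0.1]
  ],
  "turn": [0,0,0,0,0],
  "hand": [1,1,0.3,0,0]
}}

```text
clock: 12.98
eef_pos: [0.4658, -0.0255, 0.1275]
tool_rot: [0.643, 0.766, -0.0, 0.001]
ft_force: [-0.1, -0.1, 0.2]
grip_width: 0.0817
```

{"fn": "arm_command", "kwargs": {
  "translation": [
    [0,0,0],
    [0,0,0],
    [0,0,-3],
    [0,0,-6],
    [0,0,-10]
  ],
  "turn": [0,0,0,0,0],
  "hand": [0,0,0,0,0]
}}

```text
clock: 13.4
eef_pos: [0.4637, -0.0252, 0.2263]
tool_rot: [0.643, 0.766, -0.002, -0.002]
ft_force: [0.6, 0.4, 0.1]
grip_width: 0.0858
```

{"fn": "arm_command", "kwargs": {
  "translation": [
    [0,3,-2],
    [0,7,-2],
    [0,11,-2],
    [0,14,-2],
    [0,14,-2]
  ],
  "turn": [0,0,0,0,0],
  "hand": [0,0,0,0,0]
}}

```text
clock: 13.82
eef_pos: [0.608, 0.0, 0.2447]
tool_rot: [0.643, 0.766, 0.0, 0.0]
ft_force: [-0.3, -0.7, -0.5]
grip_width: 0.0854
```

```bash
python3 - <<'E'
from h import *
for n in("scene","side"):
    p,d=camera(n);P=cloud(n,d);cv2.imwrite(f"pics/{n}6.png",cv2.resize(p[60:260,200:460,::-1],None,fx=2.5,fy=2.5))
    for z in((.155,.17),(.137,.15),(.105,.137),(.06,.095),(.046,.056)):print(n,z,*fit(P,(.4655,-.0255),.095,*z))
togo((.4655,-.0255),10,.2)
E
```

```text
scene (0.155, 0.17) 322 [467.9 -28.3 152.1  54.8] -79.8 medz 161.2
scene (0.137, 0.15) 1051 [467.9 -29.2 149.2  56.6] -79.4 medz 142.6
scene (0.105, 0.137) 621 [491.4 -32.4 158.2  53. ] 80.3 medz 121.7
scene (0.06, 0.095) 450 [488.3 -30.9 129.4  48.4] 78.2 medz 74.9
scene (0.046, 0.056) 126 [488.6 -31.5 127.3  45.1] 77.9 medz 51.0
side (0.155, 0.17) 436 [467.2 -24.1 153.2  53.6] -80.0 medz 161.2
side (0.137, 0.15) 1141 [466.9 -23.  149.3  54.5] -80.1 medz 142.8
side (0.105, 0.137) 558 [488.3 -11.2 158.2  51.4] -59.6 medz 121.6
side (0.06, 0.095) 440 [485.6  -9.9 129.6  47.3] -57.1 medz 76.3
side (0.046, 0.056) 126 [486.  -11.5 129.8  47.7] -57.1 medz 50.7
pos [ 0.6036 -0.0008  0.2456] yaw 10.0 tilt 0.16 shift cm [ -0.04 -14.01   4.6 ] turn -0.0 F [-0.8 -0.1  0.3] w 0.0855 t 13.92
```

View pics/side6.png

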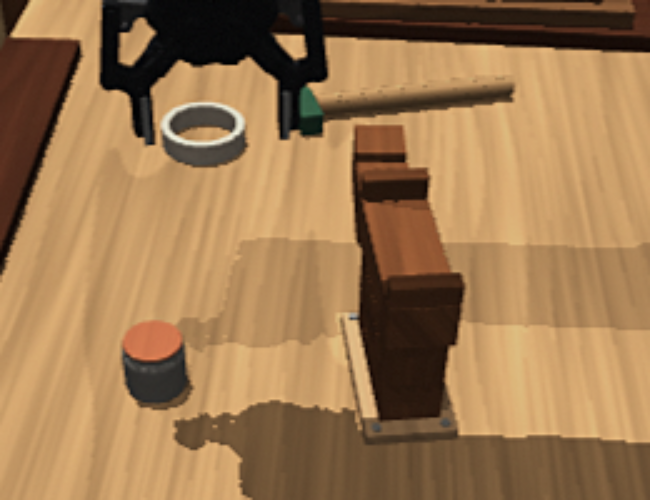

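The side crop shows the stack upright and flush with the gripper clear. The cradle's flat top measures 142.7 mm (142 expected) and its centre is within about 2 mm of the base's.

```bash
python3 -c "
from workcell import *
print(job_done())"
```

```text
the job is handed in; nothing more can be done
None
```

The clamp stand is built: the riser sits in the base's groove and the cradle in the riser's. I handed the job in at about 14 s on the robot clock; no verdict was reported.

- **Seating:** the depth pictures put the riser's top at 102 mm and the cradle's flat top at about 142.7 mm, against 102 and 142 mm expected.
- **Alignment:** the lengths of the three parts are in line within about 1°. The cradle's centre is within about 2.5 mm of the base's in both cameras.
- **Clearance:** the gripper was open and well clear of the stack at the end. Reported forces stayed below about 8 N.
- **Disagreement:** the two fixed cameras differ by 2–6 mm along the parts' length. I took this as calibration error, because the same offset showed in each camera from the start.

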